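# Put the stamping punch away in the rotary tray

## Robot

A 6-joint arm with a two-finger parallel gripper is mounted at the origin on the work surface. World frame = base frame: x ahead of the robot, y to its left, z up, the work surface at z = 0. Lengths are in m, angles in rad, forces in N, time in s.
With the tool pointing down it reaches from about 0.375 to 0.9 m from the base axis. Payload 3.1 kg.
Tool frame: the origin (TCP) lies at the very end of the fingers, on their centre line; the grasp point (between the pads) lies 19 mm behind it (manip.pinch_z is the distance from the TCP to the grasp point, in m); z points along the fingers, y is the line along which they close (so a half turn about z gives the same grasp; the last joint's range is limited). The gripper opens to 85 mm and grips with 20 to 120 N. Pads are 22 mm wide; open, the fingers measure 114 mm over their backs; the gripper's body (76 mm by 85 mm) begins 54 mm behind the grasp point. The pads swing forward as they close: fully open they stand 13 mm farther back than shut.
Start: joints at [-1.417, 0.527, 1.433, -0, 1.181, -0.178], TCP at [0.204, -0.591, 0.231] pointing down, gripper open.
Joint ranges: [-3.08, 3.08], [-0.75, 2.2], [0.22, 2.44], [-1.43, 4.57], [0, 2.65], [-2.85, 2.85]. Speed limits (rad/s): [2.79, 2.79, 3.14, 3.14, 3.14, 3.14].

## Interface

Orientations are given as a unit quaternion [x, y, z, w].
In Python, from station import manip gives the robot as it stands.
- The arm moves only by the tool servo_tool, never from a script. Its argument "commands" is one flat list of numbers, 7 for each row, row after row: the shift along the tool's x, y, z each as a share of 500 mm, from -1 to 1, then the turn, a rotation vector about the tool's x, y, z each as a share of 360 degrees, from -1 to 1, then the opening, from -1 (shut) to 1 (fully open). In form: [dx, dy, dz, rx, ry, rz, claw, dx, dy, dz, rx, ry, rz, claw, ...]. A call has 1 to 12 rows; each row shifts and turns the commanded pose from where the row before left it, along the tool's axes as they then stand; what a row does not reach is not made up. A row lasts 1/12 s, in which the tool goes at most 41.7 mm and 7.16 degrees, less where a joint would pass 70% of its speed; a pose out of reach is approached as far as the arm can. A call with a number of a shift or a turn outside -1 to 1 is refused whole. A call with a gripper value outside its range is refused whole. The fingers move at their own pace and stop on an object; "force" is the grip in N (left out, the last holds). Time passes only in rows, so rows that do not move let the fingers close. It gives the time, the measured TCP pose, the force, the opening and the grip force at its end, in the units of the state.
- manip.sense(): the state, without advancing time (a new reading comes with each control period).
- manip.snapshot(name): name is "scene" or "top" or "wrist"; returns a dict with "img" (400x640x3 uint8, red, green, blue), "mtx" (3x3 intrinsics, pixels), "world_to_cam" (4x4, takes a point from world to camera coordinates). Camera axes: x right, y up, looking along -z (the intrinsics and any distortion apply to the point x, -y, -z); pixel columns grow to the right and rows downward; lengths in m; the calibration is good to about 2 mm. A picture is of the moment at which its call begins. There is no depth.
- manip.sign_off(): hands the job in; it is judged then, once.
Trained networks look in a picture, given as the dict that the camera call returned (one of the last four; its "shot" number tells which), for a name from the list of things; names that differ only in an ending like _2 or _b are one class to them, and where a whole thing is asked for, a point or a joint stands for the part that bears it (a point fixed in the world has none). Each returns a list of dicts, best first, with "conf" (0 to 1); they miss things now and then, are a little off and sometimes report something else, mostly with a low value. They report only what shows in the picture. A call takes as long as a camera call.
- manip.look_for(picture, query): "box" ([left, top, width, height] in pixels, round what is visible of it).
- manip.silhouettes(picture, query): "pixels" (400x640 bool, what is visible of it) and "box" ([left, top, width, height] in pixels, round what is visible of it).
The state is a dict: "t": time; "q": joint angles; "qd": joint speeds; "tau": joint torques, N m; "tcp_pos": TCP position; "tool_rot": TCP orientation; "force": force on the tool from outside, world axes, zero at the start; "ft_torque": the same for the moment, N m; "finger_gap": opening from 0.0 (shut) to 1.0 (fully open); "gripper_force": force on a finger pad.
Only numpy, scipy, OpenCV 4.12 (cv2) and the standard library are available. Lean on these libraries where they do the work, as an engineer would, in place of code of your own. Each camera call takes 0.05 s, during which the arm holds its last target. There are 200 camera calls.

## Task

Put the square steel stamping punch away in the sloped rotary tray: turn the clear cap until the opening stands squarely over the one empty compartment, with no divider showing in it, then lay the punch through the opening so that it lies flat on the compartment's floor. Leave the cap like that and everything else on the bench where it is.

Things in the scene. Friction and masses are not known exactly. Their poses are not given: they have to be found in the camera images.
- carousel: Fixed sloped stand of the rotary tray: dark wooden wedge, 210 x 190 mm. Origin on the turning axis, at the tray's rim (underside of the cap), 115 mm above the bench. z is the turning axis, out of the cap, leaning 30 degrees from vertical; x points straight up the slope, y across it. Tray and cap lie within 120 mm of the axis. The cap's top face is at z = 3 mm.
- cap (a joint): Turn of the clear cap on the stand, rad, counter-clockwise positive seen from above the cap (right-hand about carousel z); at 0 the middle of the opening points up the slope (+x of carousel). Turns endlessly both ways with no stops; smooth drag of about 0.15 N m, stays where it is left.
- opening (a point): Middle of the cap's opening, 72 mm from the turning axis, level with the cap's top face; turns with the cap. x points outward from the axis, z out of the cap along the axis. The cap is a clear disc 3 mm thick, 236 mm across; the opening is a sector 56 degrees wide, from 32 to 112 mm from the axis, edged with a black bead.
- knob_grip (a point): On the turning axis, 26 mm above the cap's underside: the height to grip the cap's knob. The knob is a black bar 52 mm long (along this x, which points to the opening), 16 mm thick (y) and standing from 3 to 37 mm above the cap's underside. z is the turning axis.
- tray: Round aluminium tray under the cap, 236 mm across, 32 mm deep, fixed in the stand at any angle. Origin and z as carousel. Five equal compartments between a hub of 28 mm and a wall of 115 mm radius; 3 mm dividers end 2 mm below the cap. x points to the middle of the empty one; then counter-clockwise: doming punches, ring blanks, copper bar ends, grinding discs.
- empty_mouth (a point): Middle of the empty compartment at the height of the cap's top face, 72 mm from the turning axis. opening coincides with it when the opening stands squarely over the empty compartment. x outward from the axis, z along the axis.
- empty_floor (a point): Middle of the empty compartment's floor, 72 mm from the turning axis and 35 mm below empty_mouth along the axis. x outward from the axis, z along the axis.
- punch: Loose steel stamping punch to be put away, lying on the bench to the right of the rotary tray as the robot sees it: square bar 14 x 14 mm, 60 mm long, about 90 g, tapered over the last 13 mm at one end. Origin in its middle, on its centre line; x runs along it to the tapered tip.
- hammer: Bystander: wooden-handled hammer lying flat, about 240 mm long along x. Leave alone.
- bench_block: Bystander: square steel bench block 75 x 75 x 18 mm. Leave alone.
- doming_block: Bystander: brass cube of 50 mm with round hollows. Leave alone.
- file: Bystander: file 240 mm long along x, wooden handle. Leave alone.
- pliers: Bystander: pliers 155 mm long along x. Leave alone.
- jar: Bystander: amber glass jar 60 mm across, 70 mm high. Leave alone.
- handpiece: Bystander: grinding handpiece with a small disc, about 130 mm long along x, 25 mm thick. Leave alone.

How it is judged:
On the way:
1. the opening of the cap stands over the empty compartment (distance between opening and empty_mouth below 0.01 m), for 0.3 s.
At the end, for the whole second after the job is handed in: The middle of the cap's opening is within 10 mm (about 8 degrees of turn) of the middle of the empty compartment and the cap is still; the punch lies at rest flat on the floor of that compartment (its middle within 50 mm of the middle of the floor and less than 18 mm above it) (distance between opening and empty_mouth below 0.01 m and distance between punch and empty_floor below 0.05 m and z of punch in the frame of empty_floor below 0.018 m and linear speed of punch below 0.02 m/s and velocity of joint cap between -0.05 and 0.05 rad/s); the robot touches nothing.
It fails at once if a bystander was pushed more than 30 mm from its place (distance of any of hammer, bench_block, doming_block, file, pliers, jar, handpiece from where it was at the start of the episode above 0.03 m).
It also fails if it takes over 72 s, if anything falls off the work surface, if the arm or the gripper's body presses on something with over 40 N, if the wrist force passes 120 N, or if a joint passes its speed limit or range.

## Working session

There is one attempt and no reset: what is moved stays moved. The work goes in short steps, Python scripts to look and compute and a tool call to move; the robot and the scene stay as the last step left them, time stands still between calls to the robot, and variables do not carry over. Pictures are saved under pics/ and viewed, at most 10 in all, crops included, and the job is handed in when it is done.

Besides the shell and the picture viewer there is one more tool, called after "Emit:" in YAML: its name, and indented under it one key for each argument. servo_tool: Moves the arm, as the interface text tells. Its arguments: {"type":"object","properties":{"commands":{"type":"array"},"force":{"type":"number"}},"required":["commands"]}

```bash
mkdir -p pics; ls; python3 - <<'E'
from station import manip
import cv2,numpy as np,pickle
S={}
for n in("scene","top","wrist"):
    s=manip.snapshot(n); S[n]=s
    cv2.imwrite(f"pics/{n}0.png",s["img"][...,::-1])
    print(n,s["mtx"].tolist(),s["world_to_cam"].round(4).tolist(),[k for k in s])
    for q in("punch","carousel","cap","tray","knob_grip"):
        r=manip.look_for(s,q); print(q,[(np.round(d["box"]).tolist(),round(d["conf"],2)) for d in r[:2]])
pickle.dump(S,open("s0.pkl","wb")); print(manip.sense())
E
```

```text
pics
scene [[420.9875456500642, 0.0, 312.70494450503327], [0.0, 420.9875456500642, 204.96701641244593], [0.0, 0.0, 1.0]] [[-0.1355, 0.9908, -0.0052, 0.1724], [-0.8563, -0.1145, 0.5036, 0.4391], [0.4983, 0.0727, 0.8639, -1.6135], [0.0, 0.0, 0.0, 1.0]] ['img', 'mtx', 'world_to_cam', 'shot']
punch [([222.0, 236.0, 71.0, 36.0], 0.7), ([183.0, 217.0, 25.0, 29.0], 0.66)]
carousel [([350.0, 176.0, 93.0, 88.0], 0.84), ([184.0, 218.0, 24.0, 28.0], 0.62)]
cap [([354.0, 176.0, 83.0, 51.0], 0.57)]
tray [([362.0, 177.0, 75.0, 62.0], 0.87)]
knob_grip [([356.0, 177.0, 82.0, 50.0], 0.74)]
top [[423.43274881936213, 0.0, 318.1677794305778], [0.0, 423.43274881936213, 199.95819859982328], [0.0, 0.0, 1.0]] [[-0.0157, -0.9999, 0.0008, -0.0638], [0.987, -0.0154, 0.1602, -0.5801], [-0.1602, 0.0033, 0.9871, -1.0355], [0.0, 0.0, 0.0, 1.0]] ['img', 'mtx', 'world_to_cam', 'shot']
punch [([162.0, 257.0, 29.0, 24.0], 0.4)]
carousel [([175.0, 153.0, 113.0, 110.0], 0.91), ([422.0, 232.0, 21.0, 51.0], 0.72)]
cap [([179.0, 161.0, 103.0, 96.0], 0.9)]
tray [([182.0, 158.0, 70.0, 96.0], 0.66)]
knob_grip [([177.0, 158.0,
[... 333 characters left out ...]
ray []
knob_grip []
{'t': 0.9, 'q': array([-1.41652443e+00,  5.27475502e-01,  1.43269504e+00, -2.17357199e-05,
        1.18140647e+00, -1.78487584e-01]), 'qd': array([ 0.00111537, -0.00130855, -0.00053182, -0.00149528,  0.00122698,
        0.0011106 ]), 'tau': array([-6.13099792e-05, -4.42301738e+01, -1.78421634e+01, -3.13295950e-04,
        5.94069134e-04, -2.08173233e-06]), 'tcp_pos': array([ 0.20418378, -0.59068322,  0.23132705]), 'tool_rot': array([ 9.86190107e-01,  1.65617245e-01, -1.01483019e-05,  7.69969812e-06]), 'force': array([-0.33379269,  0.04301236, -0.36412827]), 'ft_torque': array([-0.05735796, -0.05004514,  0.00093979]), 'gripper_force': 0.0, 'finger_gap': 1.0012406954816078}
```

```bash
python3 - <<'E'
import cv2
a=cv2.imread("pics/top0.png"); cv2.imwrite("pics/top0c.png",cv2.resize(a[130:310,120:360],None,fx=3.3,fy=3.3,interpolation=cv2.INTER_CUBIC))
E
```

```text
(no output)
```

View pics/top0.png

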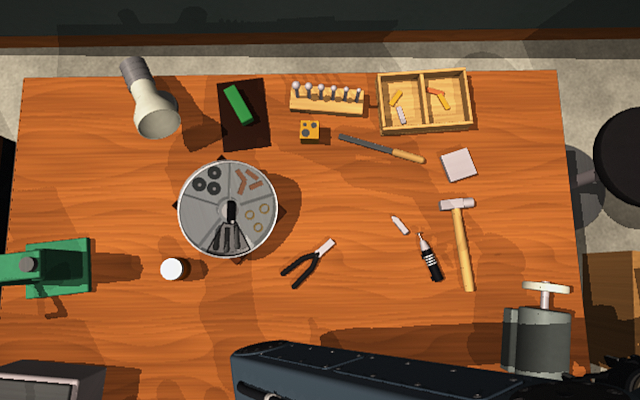

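View pics/top0c.png

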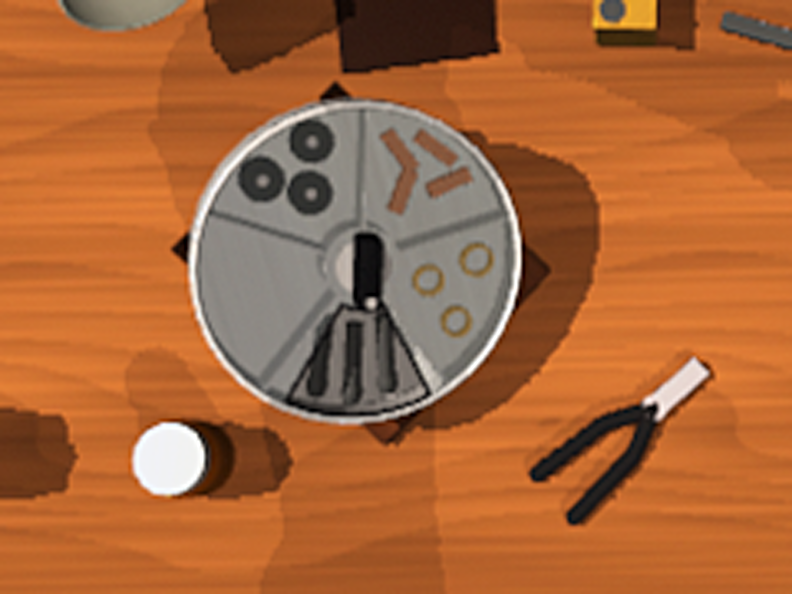

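The top picture shows the tray centred at (228,209). The empty compartment is at its lower left, around (200,225). The opening points down, over the doming punches at (228,238), and the loose punch is at (400,225), close to the handpiece at (430,258).

```bash
python3 - <<'E'
import cv2,numpy as np
a=cv2.imread("pics/scene0.png"); b=cv2.imread("pics/top0.png")
c=cv2.resize(a[165:275,335:455],None,fx=5,fy=5,interpolation=cv2.INTER_CUBIC)
d=cv2.resize(a[205:285,170:310],None,fx=1.4,fy=1.4)
e=cv2.resize(b[205:295,380:450],None,fx=2.8,fy=2.8)
o=np.zeros((600,800,3),np.uint8); o[:550,:600]=c; o[:112,604:800]=d; o[120:120+252,604:800]=e
cv2.imwrite("pics/sc0c.png",o)
E
```

```text
(no output)
```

View pics/sc0c.png

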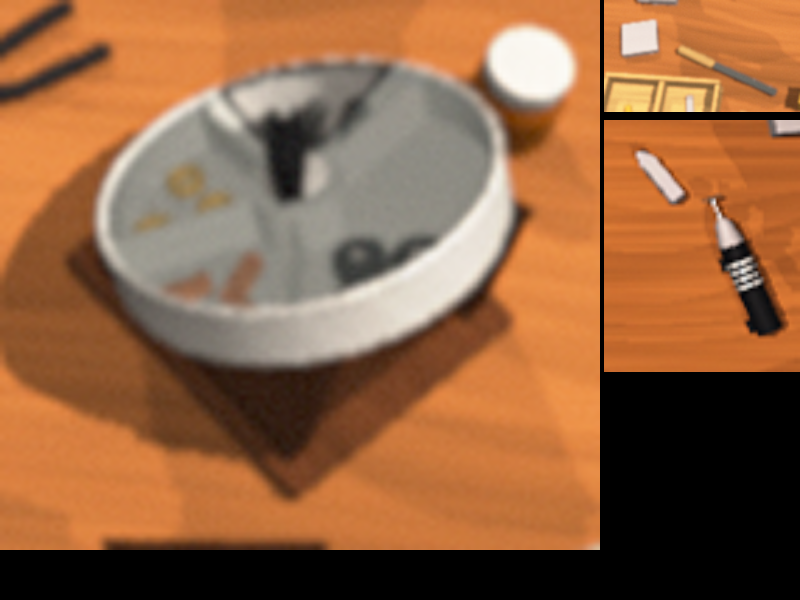

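```bash
cat > h.py <<'E'
import numpy as np,pickle,cv2
from scipy.optimize import least_squares
from scipy.spatial.transform import Rotation as R
def proj(s,P):
    P=np.atleast_2d(P); c=P@s["world_to_cam"][:3,:3].T+s["world_to_cam"][:3,3]
    K=s["mtx"]; return np.c_[K[0,0]*c[:,0]/-c[:,2]+K[0,2], K[1,1]*c[:,1]/c[:,2]+K[1,2]]
def unproj(s,uv,z):
    K=s["mtx"];M=s["world_to_cam"];d=np.array([(uv[0]-K[0,2])/K[0,0],-(uv[1]-K[1,2])/K[1,1],-1])
    d=M[:3,:3].T@d;o=-M[:3,:3].T@M[:3,3]; return o+d*(z-o[2])/d[2]
def carR(psi): # x up slope heading psi, z leans 30 deg down-slope
    h=np.array([np.cos(psi),np.sin(psi),0]);c,s=np.cos(np.pi/6),np.sin(np.pi/6)
    x=c*h+[0,0,s]; z=-s*h+[0,0,c]; return np.c_[x,np.cross(z,x),z]
def pol(r,a,z): return np.array([r*np.cos(a),r*np.sin(a),z])
E
python3 - <<'E'
from h import *
S=pickle.load(open("s0.pkl","rb"));T=S["top"];C=S["scene"]
t=lambda *p:np.array(p)/3.3+[120,130]
c=lambda *p:np.array(p)/5+[335,165]
rimT=[t(190,265),t(522,262),t(350,99),t(365,423),t(470,150)]; rimC=[c(97,215),c(300,58),c(430,68)]
d=np.deg2rad
pts=lambda th,ph:[(pol(112,th+d(28),3),t(427,397)),(pol(112,th-d(28),3),t(289,402)),(pol(32,th+d(28),3),t(383,306)),(pol(32,th-d(28),3),t(340,308)),
 (pol(0,0,37),t(368,268)),
 (pol(114,ph+d(36),-2),t(265,383)),(pol(30,ph+d(36),-2),t(330,292)),
 (pol(114,ph-d(36),-2),t(212,213)),(pol(30,ph-d(36),-2),t(322,247)),
 (pol(114,ph-d(108),-2),t(361,110)),(pol(114,ph-d(180),-2),t(503,213))]
A=np.linspace(0,2*np.pi,361)
def f(p):
    o=np.array([p[0],p[1],.115]);M=carR(p[2]);W=lambda q:o+M@q/1000
    r=[]
    for l,u in pts(p[3],p[4]): r+=list(proj(T,W(l))[0]-u)
    for s,L in((T,rimT),(C,rimC)):
        E=proj(s,np.array([W(pol(118,a,2)) for a in A]))
        for u in L: r.append(cv2.pointPolygonTest(E.astype(np.float32),tuple(map(float,u)),True))
    return np.array(r)
o=unproj(T,(228,209),.115); print(o)
res=[]
for psi in np.arange(0,6.28,.5):
    # opening heads world -x (pi), empty heads about 110deg
    q=least_squares(f,[o[0],o[1],psi,np.pi-psi,1.95-psi],loss="soft_l1"); res.append((q.cost,q.x))
res.sort(key=lambda z:z[0])
for k in res[:4]: print(k[0],k[1].round(4),"yaw deg",np.rad2deg(k[1][2:]).round(1)%360)
print(f(res[0][1]).round(1))
np.save("fit.npy",res[0][1])
for u in((391.8,215.7),(406.4,233.6)): print(unproj(T,u,.007))
E
```

```text
[0.54945465 0.14267986 0.115     ]
14.229628951023864 [0.5481 0.1395 0.9755 2.1658 0.9048] yaw deg [ 55.9 124.1  51.8]
14.53393348532418 [0.5484 0.1398 0.9895 2.1542 0.8924] yaw deg [ 56.7 123.4  51.1]
15.870123370317518 [0.5482 0.1393 1.0627 2.0786 0.8241] yaw deg [ 60.9 119.1  47.2]
33.248426154376276 [0.5484 0.1391 1.4876 1.6442 0.4371] yaw deg [85.2 94.2 25. ]
[ 0.6 -1.2 -1.1 -0.2 -0.5 -1.5  0.  -1.7  1.5  0.7 -0.6  2.6  1.5  1.1
 -2.2  0.2 -0.4  0.8  1.  -1.8  0.5  0.2 -0.1 -1.7  0.  -0.4  1.6 -0.4
  1.2  1.6]
[ 0.54040701 -0.26635775  0.007     ]
[ 0.49264713 -0.30252258  0.007     ]
```

```bash
cat >> h.py <<'E'
def cap_pose(zc,ang,r=0,t=0):
    """TCP at height zc (mm) over carousel, tool x toward ang (deg), r out, t tangential"""
    p=np.load("fit.npy");M=carR(p[2]);o=np.array([p[0],p[1],.115]);a=np.deg2rad(ang)
    x=M@[np.cos(a),np.sin(a),0];z=-M[:,2];y=np.cross(z,x)
    return o+M[:,2]*zc/1000+x*r/1000+y*t/1000,R.from_matrix(np.c_[x,y,z])
def plan(p1,R1,p0=None,R0=None):
    from station import manip
    if p0 is None: s=manip.sense();p0=s["tcp_pos"];R0=R.from_quat(s["tool_rot"]); print("q",s["q"].round(2),"t",s["t"])
    d=R0.inv().apply(p1-p0); r=(R0.inv()*R1).as_rotvec()
    print("translate total share",(d/.5).round(4),"mm",(d*1000).round(1),"then turn total share",(r/2/np.pi).round(4),"deg",np.rad2deg(r).round(1))
    print("if turn first, translate share",(R1.inv().apply(p1-p0)/.5).round(4)," target",np.round(p1,3))
E
python3 - <<'E'
from h import *
plan(*cap_pose(200,124))
E
```

```text
q [-1.42  0.53  1.43 -0.    1.18 -0.18] t 0.9
translate total share [ 0.9671 -1.0356 -0.1138] mm [ 483.6 -517.8  -56.9] then turn total share [-0.0811  0.0852 -0.4329] deg [ -29.2   30.7 -155.8]
if turn first, translate share [-0.5007  1.188   0.5989]  target [0.492 0.057 0.288]
```

Emit:
servo_tool:
  commands: [0.0484,-0.0518,-0.0057,0,0,0,1,0.0484,-0.0518,-0.0057,0,0,0,1,0.0484,-0.0518,-0.0057,0,0,0,1,0.0484,-0.0518,-0.0057,0,0,0,1,0.0484,-0.0518,-0.0057,0,0,0,1,0.0484,-0.0518,-0.0057,0,0,0,1,0.0484,-0.0518,-0.0057,0,0,0,1,0.0484,-0.0518,-0.0057,0,0,0,1,0.0484,-0.0518,-0.0057,0,0,0,1,0.0484,-0.0518,-0.0057,0,0,0,1]

```text
t: 1.73
tcp_pos: [0.3487, -0.2653, 0.2602]
tool_rot: [0.986, 0.165, 0.0, 0.0]
force: [0.3, -0.7, -0.0]
finger_gap: 0.999
gripper_force: 0.0
```

Emit:
servo_tool:
  commands: [0.0484,-0.0518,-0.0057,0,0,0,1,0.0484,-0.0518,-0.0057,0,0,0,1,0.0484,-0.0518,-0.0057,0,0,0,1,0.0484,-0.0518,-0.0057,0,0,0,1,0.0484,-0.0518,-0.0057,0,0,0,1,0.0484,-0.0518,-0.0057,0,0,0,1,0.0484,-0.0518,-0.0057,0,0,0,1,0.0484,-0.0518,-0.0057,0,0,0,1,0.0484,-0.0518,-0.0057,0,0,0,1,0.0484,-0.0518,-0.0057,0,0,0,1]

```text
t: 2.57
tcp_pos: [0.4929, 0.0588, 0.2887]
tool_rot: [0.986, 0.166, 0.0, 0.0]
force: [0.5, -0.6, 0.5]
finger_gap: 1.0
gripper_force: 0.0
```

Emit:
servo_tool:
  commands: [0,0,0,-0.0031,0.0033,-0.01665,1,0,0,0,-0.0031,0.0033,-0.01665,1,0,0,0,-0.0031,0.0033,-0.01665,1,0,0,0,-0.0031,0.0033,-0.01665,1,0,0,0,-0.0031,0.0033,-0.01665,1,0,0,0,-0.0031,0.0033,-0.01665,1,0,0,0,-0.0031,0.0033,-0.01665,1,0,0,0,-0.0031,0.0033,-0.01665,1,0,0,0,-0.0031,0.0033,-0.01665,1,0,0,0,-0.0031,0.0033,-0.01665,1,0,0,0,-0.0031,0.0033,-0.01665,1,0,0,0,-0.0031,0.0033,-0.01665,1]

```text
t: 3.57
tcp_pos: [0.4922, 0.0572, 0.2886]
tool_rot: [0.686, 0.71, 0.133, 0.089]
force: [0.1, -0.0, 0.2]
finger_gap: 0.996
gripper_force: 0.0
```

Emit:
servo_tool:
  commands: [0,0,0,-0.0031,0.0033,-0.01665,1,0,0,0,-0.0031,0.0033,-0.01665,1,0,0,0,-0.0031,0.0033,-0.01665,1,0,0,0,-0.0031,0.0033,-0.01665,1,0,0,0,-0.0031,0.0033,-0.01665,1,0,0,0,-0.0031,0.0033,-0.01665,1,0,0,0,-0.0031,0.0033,-0.01665,1,0,0,0,-0.0031,0.0033,-0.01665,1,0,0,0,-0.0031,0.0033,-0.01665,1,0,0,0,-0.0031,0.0033,-0.01665,1,0,0,0,-0.0031,0.0033,-0.01665,1,0,0,0,-0.0031,0.0033,-0.01665,1]

```text
t: 4.57
tcp_pos: [0.4923, 0.0569, 0.2885]
tool_rot: [0.106, 0.962, 0.211, 0.141]
force: [-0.6, -0.6, -0.2]
finger_gap: 1.006
gripper_force: 0.0
```

Emit:
servo_tool:
  commands: [0,0,0,-0.0031,0.0033,-0.01665,1,0,0,0,-0.0031,0.0033,-0.01665,1,0,0,0,0,0,0,1]

```text
t: 4.82
tcp_pos: [0.4934, 0.056, 0.2885]
tool_rot: [0.0, 0.966, 0.215, 0.144]
force: [1.0, -0.5, -0.0]
finger_gap: 1.0
gripper_force: 0.0
```

```bash
python3 - <<'E'
from h import *
from station import manip
s=manip.snapshot("wrist");pickle.dump(s,open("w1.pkl","wb")); cv2.imwrite("pics/w1.png",s["img"][...,::-1])
plan(*cap_pose(200,124))
E
```

```text
q [-0.43  0.22  1.91  0.62  1.02 -2.33] t 4.8667
translate total share [0.0019 0.0005 0.    ] mm [0.9 0.2 0. ] then turn total share [ 0.0002 -0.0003 -0.0005] deg [ 0.1 -0.1 -0.2]
if turn first, translate share [0.0019 0.0005 0.    ]  target [0.492 0.057 0.288]
```

View pics/w1.png

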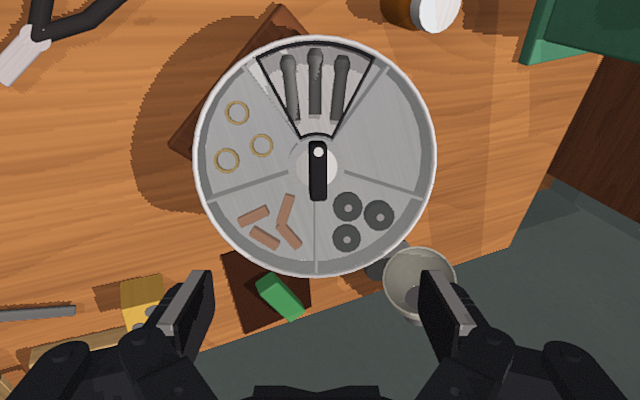

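The wrist view shows the cap centred at about (315,156), with the opening's corners at (257,58) and (374,58). The knob bar runs from (318,141) to (318,201), and the empty compartment is at the right, between dividers ending at (388,70) and (421,195). Next I refit from this closer view.

```bash
cat > fitw.py <<'E'
from h import *
d=np.deg2rad
A=np.linspace(0,2*np.pi,361)
def fit(s,rim,ptsf,x0):
    def f(p):
        o=np.array([p[0],p[1],.115]);M=carR(p[2]);W=lambda q:o+M@q/1000
        r=[]
        for l,u in ptsf(p[3],p[4]): r+=list(proj(s,W(l))[0]-u)
        E=proj(s,np.array([W(pol(118,a,2)) for a in A])).astype(np.float32)
        return np.array(r+[cv2.pointPolygonTest(E,tuple(map(float,u)),True) for u in rim])
    q=least_squares(f,x0,loss="soft_l1",diff_step=1e-4); return q.x,f(q.x)
E
python3 - <<'E'
from fitw import *
s=pickle.load(open("w1.pkl","rb"))
P=lambda th,ph:[(pol(112,th+d(28),3),(257,58)),(pol(112,th-d(28),3),(374,58)),(pol(32,th+d(28),3),(300,134)),(pol(32,th-d(28),3),(336,134)),
 (pol(114,ph+d(36),-2),(388,70)),(pol(114,ph-d(36),-2),(421,195)),(pol(30,ph-d(36),-2),(343,175)),(pol(114,ph-d(108),-2),(316,272)),(pol(114,ph-d(180),-2),(207,201))]
x,r=fit(s,[(193,155),(437,155),(315,34),(315,278)],P,np.load("fit.npy"))
print(x.round(4),np.rad2deg(x[2:]),r.round(1),"turn",np.rad2deg(x[4]-x[3]))
np.save("fit.npy",x)
plan(*cap_pose(80,np.rad2deg(x[3])))
E
```

```text
[0.5457 0.1398 0.75   2.3661 1.0939] [ 42.97410769 135.56551604  62.67612094] [ 0.3 -1.1 -0.3 -1.1  1.1  2.6 -3.3  2.1  1.  -3.4  1.   3.9  2.4 -0.6
  0.1  0.7 -0.5  0.5  0.6 -1.  -0.2 -0.1] turn -72.88939509888837
q [-0.43  0.22  1.91  0.62  1.02 -2.33] t 4.8667
translate total share [0.0202 0.0124 0.2399] mm [ 10.1   6.2 120. ] then turn total share [ 0.0117 -0.014  -0.0015] deg [ 4.2 -5.1 -0.5]
if turn first, translate share [0.041  0.0301 0.2357]  target [0.516 0.113 0.184]
```

```bash
python3 - <<'E'
from fitw import *
s=pickle.load(open("w1.pkl","rb"));S=pickle.load(open("s0.pkl","rb"))
def hd(n,a,b,z=0):
    p,q=unproj(n,a,z),unproj(n,b,z);v=q-p;print(p[:2].round(3),q[:2].round(3),np.hypot(*v[:2]).round(3),np.rad2deg(np.arctan2(v[1],v[0])).round(1))
hd(s,(285,5),(170,148))
c=lambda *p:np.array(p)/5+[335,165]
hd(S["scene"],c(292,495),c(70,262));hd(S["scene"],c(292,495),c(512,322))
t=lambda *p:np.array(p)/3.3+[120,130]
for a,b in(((337,85),(545,268)),((337,85),(180,248)),((395,440),(545,268)),((395,440),(180,248))):hd(S["top"],t(*a),t(*b))
x=np.load("fit.npy")
# effect of knob top centre for various yaw
for y in(.65,.75,.85,.95,1.05):
    M=carR(y);o=np.array([x[0],x[1],.115]);print(y,proj(s,[o+M@[0,0,z] for z in(.003,.037)]).round(1).tolist())
for i,th in enumerate((.75,.95)):
    pass
a=s["img"][...,::-1].copy()
cv2.imwrite("pics/w1c.png",cv2.resize(a[20:290,150:450],None,fx=2.2,fy=2.2,interpolation=cv2.INTER_CUBIC))
E
```

```text
[0.422 0.148] [0.563 0.015] 0.195 -43.5
[0.696 0.164] [0.556 0.018] 0.202 -133.8
[0.696 0.164] [0.562 0.295] 0.188 135.6
[0.712 0.186] [0.558 0.015] 0.23 -132.2
[0.712 0.186] [0.579 0.309] 0.182 137.2
[0.423 0.134] [0.558 0.015] 0.18 -41.3
[0.423 0.134] [0.579 0.309] 0.235 48.4
0.65 [[317.3, 165.9], [321.7, 170.1]]
0.75 [[317.2, 166.0], [320.1, 171.5]]
0.85 [[317.1, 166.1], [318.7, 173.1]]
0.95 [[317.0, 166.2], [317.4, 174.7]]
1.05 [[316.9, 166.3], [316.3, 176.4]]
```

View pics/w1c.png

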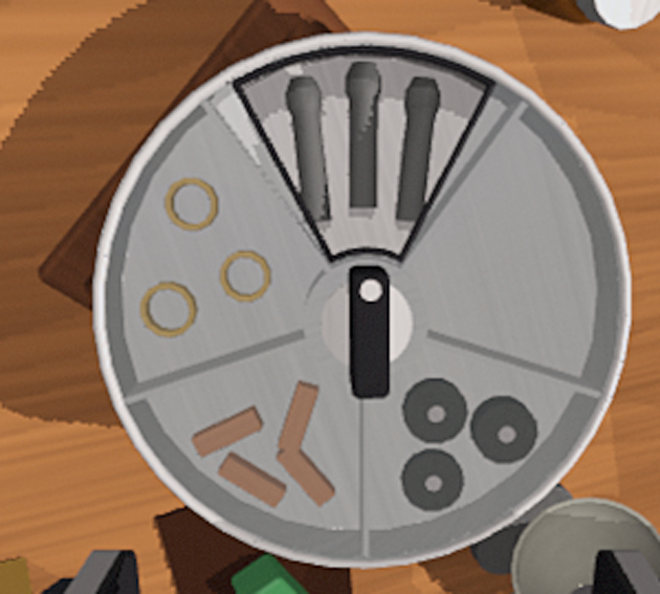

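```bash
python3 - <<'E'
from fitw import *
s=pickle.load(open("w1.pkl","rb"));t=lambda *p:np.array(p)/2.2+[150,20]
P=lambda th,ph:[(pol(112,th+d(28),3),t(235,82)),(pol(112,th-d(28),3),t(494,85)),(pol(32,th+d(28),3),t(332,261)),(pol(32,th-d(28),3),t(402,261)),
 (pol(114,ph+d(36),-2),t(525,103)),(pol(114,ph-d(36),-2),t(600,394)),(pol(114,ph-d(108),-2),t(363,556)),(pol(114,ph-d(180),-2),t(127,399)),(pol(114,ph+d(108),-2),t(208,102)),(pol(0,0,37),t(370,330))]
rim=[t(93,298),t(631,298),t(364,32),t(364,568)]
x0=np.load("fit.npy");x0[2]=.803
def f5(y,x0):
    g=lambda v:np.r_[v[:2],y,v[2:]]
    import fitw
    def f(v):
        p=g(v);o=np.array([p[0],p[1],.115]);M=carR(y);W=lambda q:o+M@q/1000;r=[]
        for l,u in P(p[3],p[4]): r+=list(proj(s,W(l))[0]-u)
        E=proj(s,np.array([W(pol(118,a,2)) for a in A])).astype(np.float32)
        return np.array(r+[cv2.pointPolygonTest(E,tuple(map(float,u)),True) for u in rim])
    q=least_squares(f,np.r_[x0[:2],x0[3:]],diff_step=1e-4);return q.cost,g(q.x),f(q.x)
for y in(.7,.803,.9):
    c,x,r=f5(y,x0);print(y,round(c,1),x.round(4),"turn",np.rad2deg(x[4]-x[3]).round(1))
c,x,r=f5(.803,x0);print(r.round(1));np.save("fit.npy",x)
th=np.rad2deg(x[3]);print(th)
plan(*cap_pose(80,th))
E
```

```text
0.7 17.7 [0.5462 0.14   0.7    2.4065 1.1357] turn -72.8
0.803 11.1 [0.5466 0.1395 0.803  2.3147 1.0498] turn -72.5
0.9 25.3 [0.5469 0.139  0.9    2.2282 0.9688] turn -72.2
[ 0.7  0.3 -0.  -0.7 -0.1 -1.1 -0.2 -1.4  0.6  0.2 -0.6  0.7  0.9 -0.3
 -0.7  0.4 -1.4 -0.9  0.8  3.3 -0.4 -0.4 -0.3 -0.6]
132.62108246310623
q [-0.43  0.22  1.91  0.62  1.02 -2.33] t 4.8667
translate total share [0.0154 0.0089 0.2398] mm [  7.7   4.4 119.9] then turn total share [ 0.0087 -0.011  -0.0006] deg [ 3.1 -4.  -0.2]
if turn first, translate share [0.0319 0.022  0.2373]  target [0.519 0.111 0.184]
```

Emit:
servo_tool:
  commands: [0,0,0,0.0087,-0.011,-0.0006,1,0.008,0.0055,0.0593,0,0,0,1,0.008,0.0055,0.0593,0,0,0,1,0.008,0.0055,0.0593,0,0,0,1,0.008,0.0055,0.0593,0,0,0,1,0,0,0.035,0,0,0,1,0,0,0.035,0,0,0,1,0,0,0.035,0,0,0,1,0,0,0.03,0,0,0,1,0,0,0,0,0,0,1]

```text
t: 5.7
tcp_pos: [0.5408, 0.1367, 0.1239]
tool_rot: [0.011, 0.966, 0.189, 0.175]
force: [-0.9, 0.1, -0.0]
finger_gap: 1.0
gripper_force: 0.0
```

```bash
python3 - <<'E'
from h import *
plan(*cap_pose(10,132.6))
E
```

```text
q [-0.19  0.56  2.02  1.05  0.5  -2.66] t 5.7
translate total share [-0.0042 -0.0019  0.0013] mm [-2.1 -0.9  0.7] then turn total share [ 0.0002 -0.0007 -0.    ] deg [ 0.1 -0.2 -0. ]
if turn first, translate share [-0.0042 -0.0019  0.0013]  target [0.543 0.136 0.124]
```

Emit:
servo_tool:
  commands: [-0.004,-0.002,0,0,0,0,0,0,0,0,0,0,0,-0.5,0,0,0,0,0,0,-1,0,0,0,0,0,0,-1,0,0,0,0,0,0,-1,0,0,0,0,0,0,-1,0,0,0,0,0,0,-1,0,0,0,0,0,0,-1,0,0,0,0,0,0,-1,0,0,0,0,0,0,-1]
  force: 40

```text
t: 6.53
tcp_pos: [0.5434, 0.1343, 0.1268]
tool_rot: [0.01, 0.966, 0.188, 0.178]
force: [-2.2, -2.6, 6.2]
finger_gap: 0.178
gripper_force: 40.0
```

Emit:
servo_tool:
  commands: [0,0,0,0,0,0.0112,-1,0,0,0,0,0,0.0112,-1,0,0,0,0,0,0.0112,-1,0,0,0,0,0,0.0112,-1,0,0,0,0,0,0.0112,-1,0,0,0,0,0,0.0112,-1,0,0,0,0,0,0.0112,-1,0,0,0,0,0,0.0112,-1,0,0,0,0,0,0.0112,-1]

```text
t: 7.28
tcp_pos: [0.5433, 0.134, 0.1267]
tool_rot: [0.312, 0.914, 0.234, 0.11]
force: [-3.0, -4.1, 6.4]
finger_gap: 0.177
gripper_force: 40.1
```

Emit:
servo_tool:
  commands: [0,0,0,0,0,0.0112,-1,0,0,0,0,0,0.0112,-1,0,0,0,0,0,0.0112,-1,0,0,0,0,0,0.0112,-1,0,0,0,0,0,0.0112,-1,0,0,0,0,0,0.0112,-1,0,0,0,0,0,0.0112,-1,0,0,0,0,0,0.0112,-1,0,0,0,0,0,0.0112,-1,0,0,0,0,0,0,-1,0,0,0,0,0,0,-1]

```text
t: 8.2
tcp_pos: [0.543, 0.1339, 0.1265]
tool_rot: [0.581, 0.772, 0.257, 0.032]
force: [-2.7, -4.8, 5.9]
finger_gap: 0.181
gripper_force: 40.1
```

```bash
python3 - <<'E'
from h import *
plan(*cap_pose(10,132.6-72.5))
E
```

```text
q [-0.19  0.55  2.01  1.05  0.51 -1.39] t 8.2
translate total share [ 0.0023 -0.0016  0.0064] mm [ 1.1 -0.8  3.2] then turn total share [-0.      0.0001  0.    ] deg [-0.  0.  0.]
if turn first, translate share [ 0.0023 -0.0016  0.0064]  target [0.543 0.136 0.124]
```

Emit:
servo_tool:
  commands: [0,0,0,0,0,0,1,0,0,0,0,0,0,1,0,0,0,0,0,0,1,0,0,0,0,0,0,1,0,0,0,0,0,0,1,0,0,0,0,0,0,1]

```text
t: 8.7
tcp_pos: [0.5433, 0.1348, 0.126]
tool_rot: [0.58, 0.773, 0.257, 0.031]
force: [0.7, 0.5, -0.1]
finger_gap: 0.991
gripper_force: 0.0
```

Emit:
servo_tool:
  commands: [0,0,-0.03,0,0,0,1,0,0,-0.04,0,0,0,1,0,0,-0.05,0,0,0,1,0,0,-0.05,0,0,0,1,0,0,-0.05,0,0,0,1,0,0,-0.05,0,0,0,1,0,0,-0.05,0,0,0,1,0,0,-0.05,0,0,0,1,0,0,0,0,0,0,1]

```text
t: 9.45
tcp_pos: [0.4802, 0.0665, 0.2898]
tool_rot: [0.58, 0.772, 0.258, 0.035]
force: [0.8, 0.3, 0.3]
finger_gap: 1.003
gripper_force: 0.0
```

```bash
python3 - <<'E'
from h import *
from station import manip
s=manip.snapshot("wrist");pickle.dump(s,open("w2.pkl","wb"))
a=s["img"][...,::-1].copy();x=np.load("fit.npy");M=carR(x[2]);o=np.array([x[0],x[1],.115])
c=proj(s,o)[0].astype(int);print(c)
l,t=max(c[0]-150,0),max(c[1]-135,0);print(l,t)
cv2.imwrite("pics/w2c.png",cv2.resize(a[t:t+270,l:l+300],None,fx=2.2,fy=2.2,interpolation=cv2.INTER_CUBIC))
# punch target: on bench
T=pickle.load(open("s0.pkl","rb"))["top"]
tip=unproj(T,(391.8,215.7),.007);bt=unproj(T,(406.4,233.6),.007);m=(tip+bt)/2;v=tip-bt
print("punch",m,np.rad2deg(np.arctan2(v[1],v[0])))
print(manip.sense()["q"].round(2),manip.sense()["tcp_pos"],manip.sense()["tool_rot"])
E
```

```text
[312 165]
162 30
punch [ 0.51652707 -0.28444016  0.007     ] 37.13379770270536
[-0.4   0.16  1.99  0.64  0.9  -1.07] [0.47993927 0.06701451 0.28818006] [0.57984283 0.7722222  0.25751384 0.03379045]
```

View pics/w2c.png

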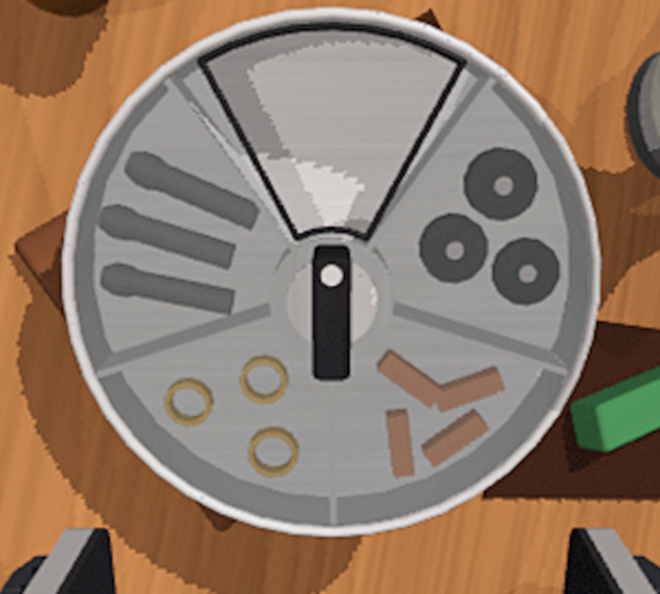

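The opening now sits symmetrically over the empty compartment: its outer corners at crop (200,62) and (465,65) lie evenly between the dividers at (175,85) and (487,82). On to the punch.

```bash
python3 - <<'E'
from h import *
h=np.deg2rad(37.1);x=np.array([np.cos(h),np.sin(h),0]);z=np.array([0,0,-1.]);R1=R.from_matrix(np.c_[x,np.cross(z,x),z])
plan(np.array([.5165,-.2844,.2]),R1)
E
```

```text
q [-0.4   0.16  1.99  0.64  0.9  -1.07] t 9.5
translate total share [-0.7089 -0.1498 -0.0738] mm [-354.4  -74.9  -36.9] then turn total share [ 0.039  -0.0798  0.1873] deg [ 14.  -28.7  67.4]
if turn first, translate share [-0.3656  0.6047  0.1764]  target [ 0.516 -0.284  0.2  ]
```

Emit:
servo_tool:
  commands: [-0.0644,-0.0136,-0.0067,0,0,0,0.1,-0.0644,-0.0136,-0.0067,0,0,0,0.1,-0.0644,-0.0136,-0.0067,0,0,0,0.1,-0.0644,-0.0136,-0.0067,0,0,0,0.1,-0.0644,-0.0136,-0.0067,0,0,0,0.1,-0.0644,-0.0136,-0.0067,0,0,0,0.1,-0.0644,-0.0136,-0.0067,0,0,0,0.1,-0.0644,-0.0136,-0.0067,0,0,0,0.1,-0.0644,-0.0136,-0.0067,0,0,0,0.1,-0.0644,-0.0136,-0.0067,0,0,0,0.1,-0.0644,-0.0136,-0.0067,0,0,0,0.1]

```text
t: 10.42
tcp_pos: [0.5158, -0.2835, 0.1949]
tool_rot: [0.58, 0.772, 0.258, 0.03]
force: [0.6, -0.4, 0.4]
finger_gap: 0.553
gripper_force: 0.0
```

Emit:
servo_tool:
  commands: [0,0,0,0.00325,-0.00665,0.0156,0.1,0,0,0,0.00325,-0.00665,0.0156,0.1,0,0,0,0.00325,-0.00665,0.0156,0.1,0,0,0,0.00325,-0.00665,0.0156,0.1,0,0,0,0.00325,-0.00665,0.0156,0.1,0,0,0,0.00325,-0.00665,0.0156,0.1,0,0,0,0.00325,-0.00665,0.0156,0.1,0,0,0,0.00325,-0.00665,0.0156,0.1,0,0,0,0.00325,-0.00665,0.0156,0.1,0,0,0,0.00325,-0.00665,0.0156,0.1,0,0,0,0.00325,-0.00665,0.0156,0.1,0,0,0,0.00325,-0.00665,0.0156,0.1]

```text
t: 11.42
tcp_pos: [0.5157, -0.2815, 0.1954]
tool_rot: [0.948, 0.317, -0.004, -0.003]
force: [-0.5, -0.3, 0.5]
finger_gap: 0.553
gripper_force: 0.0
```

```bash
python3 - <<'E'
from h import *
from station import manip
s=manip.snapshot("wrist");pickle.dump(s,open("w3.pkl","wb"))
a=s["img"][...,::-1].copy();cv2.imwrite("pics/w3.png",a)
for d in manip.silhouettes(s,"punch")[:2]:
    m=d["pixels"].astype(np.uint8);print(d["conf"],d["box"],m.sum())
    q=cv2.minAreaRect(np.argwhere(m)[:,::-1].astype(np.float32));b=cv2.boxPoints(q)
    B=np.array([unproj(s,u,.007) for u in b]);print(q,B.round(4)[:,:2].tolist(),B.mean(0))
    e=[np.linalg.norm(B[1]-B[0]),np.linalg.norm(B[2]-B[1])];v=(B[1]-B[0]) if e[0]>e[1] else B[2]-B[1];print(e,np.rad2deg(np.arctan2(v[1],v[0])))
plan(np.array([.5165,-.2844,.1]),R.from_quat(manip.sense()["tool_rot"]))
E
```

```text
0.87 [315.4, 139.9, 12.2, 60.4] 846
((321.0, 171.5), (63.0, 14.0), 90.0) [[0.5356, -0.2612], [0.5434, -0.2715], [0.4946, -0.309], [0.4864, -0.2981]] [ 0.51500373 -0.2849254   0.007     ]
[np.float64(0.01288474894938751), np.float64(0.06147570980575667)] -142.45506372587886
q [-0.69  0.52  1.56 -0.    1.07  0.23] t 11.5167
translate total share [-0.0039  0.005   0.1909] mm [-2.   2.5 95.4] then turn total share [0. 0. 0.] deg [0. 0. 0.]
if turn first, translate share [-0.0039  0.005   0.1909]  target [ 0.516 -0.284  0.1  ]
```

View pics/w3.png

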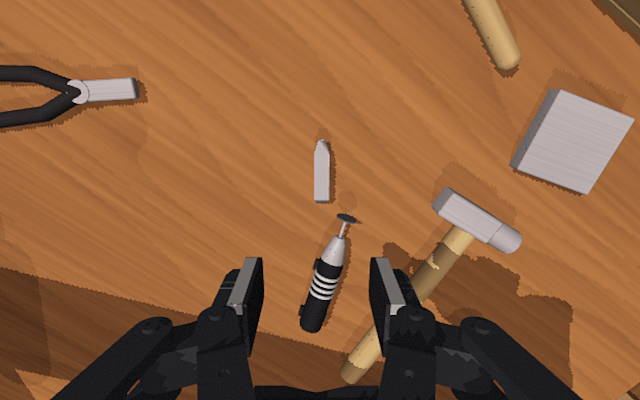

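The picture shows the punch at (321,171), upright and parallel to the pads, with its tip up. The handpiece disc at (346,218) is clear of the fingers.

Emit:
servo_tool:
  commands: [-0.0054,0.0048,0.05,0,0,0,0.1,0,0,0.06,0,0,0,0.1,0,0,0.06,0,0,0,0.1,0,0,0.06,0,0,0,0.1,0,0,0.06,0,0,0,0.1,0,0,0.05,0,0,0,0.1,0,0,0.03,0,0,0,0.1,0,0,0.012,0,0,0,0.1,0,0,0,0,0,0,0.1,0,0,0,0,0,0,0.1]

```text
t: 12.35
tcp_pos: [0.5142, -0.2861, 0.0061]
tool_rot: [0.948, 0.32, -0.002, -0.002]
force: [-0.2, -0.2, 0.7]
finger_gap: 0.552
gripper_force: 0.0
```

Emit:
servo_tool:
  commands: [0,0,0,0,0,0,-1,0,0,0,0,0,0,-1,0,0,0,0,0,0,-1,0,0,0,0,0,0,-1,0,0,0,0,0,0,-1,0,0,0,0,0,0,-1]
  force: 50

```text
t: 12.85
tcp_pos: [0.5151, -0.2868, 0.0078]
tool_rot: [0.948, 0.319, -0.001, -0.001]
force: [-1.1, -0.1, 7.2]
finger_gap: 0.137
gripper_force: 50.4
```

Emit:
servo_tool:
  commands: [0,0,0,0,0,0,0,0,0,0,0,0,0,0,0,0,0,0,0,0,0,0,0,0.006,0,0,0,0,0,0,0,0,0,0,0,0,0,0,0,0,0,0]

```text
t: 13.35
tcp_pos: [0.514, -0.2859, 0.0029]
tool_rot: [0.948, 0.319, -0.002, -0.002]
force: [-0.2, -0.2, -1.1]
finger_gap: 0.497
gripper_force: 0.0
```

```bash
python3 - <<'E'
from station import manip
s=manip.sense();print(s["tcp_pos"],s["force"],s["finger_gap"])
E
```

```text
[ 0.51398245 -0.28593902  0.0028645 ] [-0.21887154 -0.15846097 -1.05320002] 0.49737879657595296
```

Emit:
servo_tool:
  commands: [0,0,0,0,0,0,-1,0,0,0,0,0,0,-1,0,0,0,0,0,0,-1,0,0,0,0,0,0,-1,0,0,0,0,0,0,-1,0,0,0,0,0,0,-1]
  force: 50

```text
t: 13.85
tcp_pos: [0.5144, -0.2863, 0.0035]
tool_rot: [0.948, 0.319, -0.002, -0.002]
force: [-0.1, 1.3, 1.2]
finger_gap: 0.15
gripper_force: 50.4
```

Emit:
servo_tool:
  commands: [0,0,-0.01,0,0,0,-1,0,0,-0.03,0,0,0,-1,0,0,-0.05,0,0,0,-1,0,0,-0.06,0,0,0,-1,0,0,-0.07,0,0,0,-1,0,0,-0.07,0,0,0,-1,0,0,-0.07,0,0,0,-1,0,0,-0.07,0,0,0,-1,0,0,-0.07,0,0,0,-1,0,0,0,0,0,0,-1]

```text
t: 14.68
tcp_pos: [0.5187, -0.2892, 0.2614]
tool_rot: [0.948, 0.319, 0.002, 0.005]
force: [-0.2, 0.0, -0.2]
finger_gap: 0.144
gripper_force: 50.2
```

```bash
python3 - <<'E'
from h import *
from station import manip
s=manip.snapshot("wrist");pickle.dump(s,open("w4.pkl","wb"))
a=s["img"][...,::-1].copy();cv2.imwrite("pics/w4.png",cv2.resize(a[200:400,200:440],None,fx=2,fy=2))
# target: over the empty compartment, 100 mm above cap, r=74
plan(*cap_pose(110,60.1,r=74))
E
```

```text
q [-0.7   0.45  1.49 -0.    1.19  0.23] t 14.7333
translate total share [ 0.4986 -0.7657  0.0545] mm [ 249.3 -382.9   27.2] then turn total share [-0.0377  0.0803 -0.1865] deg [-13.6  28.9 -67.1]
if turn first, translate share [0.8384 0.0932 0.3556]  target [0.484 0.167 0.229]
```

View pics/w4.png

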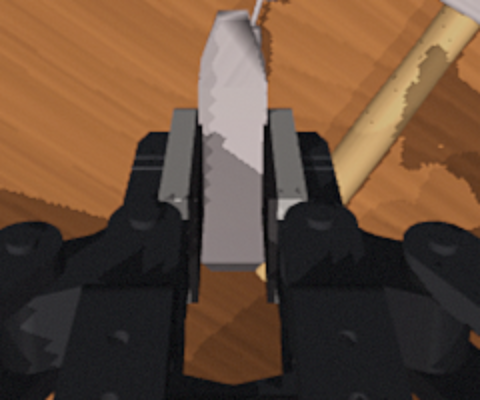

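The punch is held along the tool's x axis between the pads at crop (235,140), with its tip forward.

Emit:
servo_tool:
  commands: [0,0,0,-0.00315,0.0067,-0.01555,-1,0,0,0,-0.00315,0.0067,-0.01555,-1,0,0,0,-0.00315,0.0067,-0.01555,-1,0,0,0,-0.00315,0.0067,-0.01555,-1,0,0,0,-0.00315,0.0067,-0.01555,-1,0,0,0,-0.00315,0.0067,-0.01555,-1,0,0,0,-0.00315,0.0067,-0.01555,-1,0,0,0,-0.00315,0.0067,-0.01555,-1,0,0,0,-0.00315,0.0067,-0.01555,-1,0,0,0,-0.00315,0.0067,-0.01555,-1,0,0,0,-0.00315,0.0067,-0.01555,-1,0,0,0,-0.00315,0.0067,-0.01555,-1]

```text
t: 15.73
tcp_pos: [0.5143, -0.2857, 0.2517]
tool_rot: [0.58, 0.772, 0.259, 0.026]
force: [-0.3, 0.2, -0.9]
finger_gap: 0.148
gripper_force: 50.2
```

Emit:
servo_tool:
  commands: [0.0599,0.0067,0.0254,0,0,0,-1,0.0599,0.0067,0.0254,0,0,0,-1,0.0599,0.0067,0.0254,0,0,0,-1,0.0599,0.0067,0.0254,0,0,0,-1,0.0599,0.0067,0.0254,0,0,0,-1,0.0599,0.0067,0.0254,0,0,0,-1,0.0599,0.0067,0.0254,0,0,0,-1,0.0599,0.0067,0.0254,0,0,0,-1,0.0599,0.0067,0.0254,0,0,0,-1,0.0599,0.0067,0.0254,0,0,0,-1]

```text
t: 16.57
tcp_pos: [0.4901, 0.0408, 0.2335]
tool_rot: [0.582, 0.771, 0.257, 0.026]
force: [0.7, 0.9, -1.1]
finger_gap: 0.147
gripper_force: 50.2
```

```bash
python3 - <<'E'
from h import *
plan(*cap_pose(110,60.1,r=74))
E
```

```text
q [-0.46  0.29  2.02  0.72  0.81 -1.24] t 16.5667
translate total share [0.2319 0.034  0.0971] mm [115.9  17.   48.6] then turn total share [-0.001  -0.0013 -0.001 ] deg [-0.4 -0.5 -0.4]
if turn first, translate share [0.2325 0.0349 0.0954]  target [0.484 0.167 0.229]
```

Emit:
servo_tool:
  commands: [0,0,0,-0.001,-0.0013,-0.001,-1,0.05,0.007,0.02,0,0,0,-1,0.05,0.007,0.02,0,0,0,-1,0.05,0.007,0.02,0,0,0,-1,0.05,0.007,0.02,0,0,0,-1,0.0325,0.007,0.0154,0,0,0,-1,0,0,0,0,0,0,-1,0,0,0,0,0,0,-1]

```text
t: 17.23
tcp_pos: [0.4849, 0.1663, 0.2289]
tool_rot: [0.579, 0.773, 0.257, 0.032]
force: [0.4, -0.6, -0.4]
finger_gap: 0.143
gripper_force: 50.1
```

```bash
python3 - <<'E'
from h import *
from station import manip
s=manip.snapshot("wrist");t=manip.snapshot("top")
a=s["img"][...,::-1].copy();p0,R0=cap_pose(0,60.1)
x=np.load("fit.npy");M=carR(x[2]);o=np.array([x[0],x[1],.115])
L=[]
for r,an in((32,-28),(112,-28),(112,28),(32,28)): L.append(o+M@pol(r,np.deg2rad(60.1+an),3)/1000)
b=t["img"][...,::-1].copy();cx,cy=proj(t,o)[0].astype(int)
b=cv2.resize(b[cy-60:cy+60,cx-60:cx+60],(400,400),interpolation=cv2.INTER_CUBIC)
cv2.imwrite("pics/w5.png",np.hstack([a[0:400,120:520],b]))
plan(*cap_pose(110,60.1,r=74))
E
```

```text
q [-0.14  0.28  2.05  0.76  0.63 -1.01] t 17.3333
translate total share [ 0.0053 -0.0024  0.0019] mm [ 2.6 -1.2  0.9] then turn total share [0.0003 0.0002 0.0002] deg [0.1 0.1 0.1]
if turn first, translate share [ 0.0053 -0.0024  0.0019]  target [0.484 0.167 0.229]
```

View pics/w5.png

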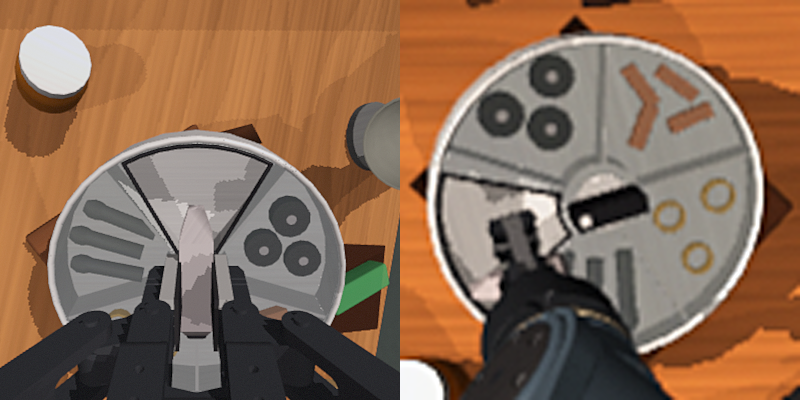

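The punch hangs centred over the opening at (195,225). In the wrist view the opening's corners are at (125,155) and (270,162), so I lower it along the axis.

Emit:
servo_tool:
  commands: [0.004,-0.002,0.02,0,0,0,-1,0,0,0.05,0,0,0,-1,0,0,0.05,0,0,0,-1,0,0,0.04,0,0,0,-1,0,0,0.03,0,0,0,-1,0,0,0.03,0,0,0,-1,0,0,0.024,0,0,0,-1,0,0,0.016,0,0,0,-1,0,0,0,0,0,0,-1,0,0,0,0,0,0,-1]

```text
t: 18.17
tcp_pos: [0.5304, 0.2128, 0.117]
tool_rot: [0.581, 0.772, 0.257, 0.033]
force: [-0.1, -0.2, -0.8]
finger_gap: 0.146
gripper_force: 50.2
```

```bash
python3 - <<'E'
from h import *
plan(*cap_pose(-28,60.1,r=74))
E
```

```text
q [-0.01  0.57  2.02  1.17  0.4  -1.36] t 18.1667
translate total share [ 0.0029 -0.0018  0.0179] mm [ 1.4 -0.9  9. ] then turn total share [0.0003 0.0003 0.    ] deg [0.1 0.1 0. ]
if turn first, translate share [ 0.0028 -0.0018  0.0179]  target [0.532 0.217 0.109]
```

Emit:
servo_tool:
  commands: [0.002,-0.001,0.004,0,0,0,-1,0,0,0.004,0,0,0,-1,0,0,0.003,0,0,0,-1,0,0,0.003,0,0,0,-1,0,0,0,0,0,0,-1,0,0,0,0,0,0,-1]

```text
t: 18.67
tcp_pos: [0.5318, 0.2173, 0.1117]
tool_rot: [0.58, 0.772, 0.258, 0.033]
force: [0.6, 0.6, -0.6]
finger_gap: 0.146
gripper_force: 50.2
```

```bash
python3 - <<'E'
from h import *
plan(*cap_pose(-28,60.1,r=74))
E
```

```text
q [-0.    0.59  2.02  1.2   0.4  -1.38] t 18.6667
translate total share [-0.002  -0.0013  0.0045] mm [-1.  -0.7  2.2] then turn total share [0.0004 0.0002 0.0003] deg [0.2 0.1 0.1]
if turn first, translate share [-0.002  -0.0013  0.0045]  target [0.532 0.217 0.109]
```

Emit:
servo_tool:
  commands: [0,0,0.003,0,0,0,-1,0,0,0.002,0,0,0,-1,0,0,0,0,0,0,-1,0,0,0,0,0,0,-0.45,0,0,0,0,0,0,-0.45,0,0,0,0,0,0,-0.45,0,0,0,0,0,0,-0.45,0,0,0,0,0,0,-0.45]

```text
t: 19.33
tcp_pos: [0.5327, 0.2182, 0.1094]
tool_rot: [0.58, 0.772, 0.258, 0.033]
force: [-0.5, 0.2, 0.3]
finger_gap: 0.272
gripper_force: 0.0
```

Emit:
servo_tool:
  commands: [0,0,-0.01,0,0,0,-0.45,0,0,-0.02,0,0,0,-0.45,0,0,-0.03,0,0,0,-0.45,0,0,-0.04,0,0,0,-0.45,0,0,-0.05,0,0,0,-0.45,0,0,-0.05,0,0,0,-0.45,0,0,-0.05,0,0,0,-0.45,0,0,-0.05,0,0,0,-0.45,0,0,-0.05,0,0,0,-0.45,0,0,0,0,0,0,-0.45]

```text
t: 20.17
tcp_pos: [0.4718, 0.1542, 0.2644]
tool_rot: [0.58, 0.772, 0.259, 0.036]
force: [0.6, -0.3, -0.1]
finger_gap: 0.276
gripper_force: 0.0
```

```bash
python3 - <<'E'
from h import *
from station import manip
s=manip.snapshot("wrist");a=s["img"][...,::-1].copy();cv2.imwrite("pics/w6.png",a)
p,_=cap_pose(-32,60.1,r=72);print(proj(s,p),[(d["box"],d["conf"]) for d in manip.look_for(s,"punch")[:3]])
E
```

```text
[[313.47724347 174.96654443]] [([307.7, 139.2, 13.4, 62.4], 0.56)]
```

View pics/w6.png

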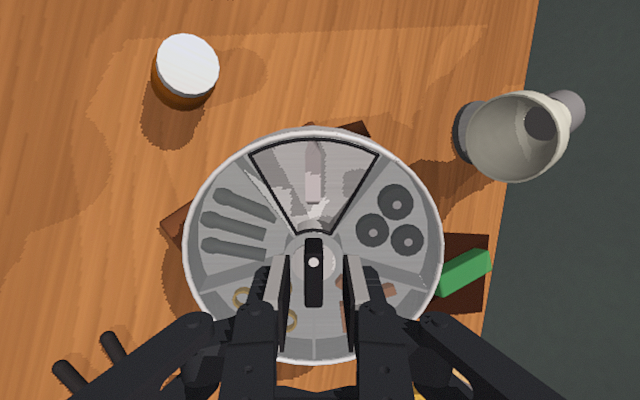

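The punch lies in the compartment at (314,171). The middle of the floor projects to (313,175), and the opening is still squarely over it, so I hand in.

```bash
python3 -c "
from station import manip
print(manip.sign_off())"
```

```text
the job is handed in; nothing more can be done
None
```

I turned the cap until its opening stood over the empty compartment, laid the punch on the compartment floor, backed the arm clear and handed the job in at about 20 s; the hand-in returned no verdict.

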